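Put the honing steel left on the turntable back in its stand

TASK

The honing steel has been left lying on the freely spinning condiment turntable. Lift it off without upsetting what stands there and put it away in its sloping stand on the counter: find the eye, whose bracket may be clamped a little to either side, pass the shaft through it and push it gently home until the handle's shoulder meets the eye plate, then let go. Leave the things on the turntable standing on it, and the cup, bowl and spoon on the counter where they are.

Things in the scene. Friction and masses are not known exactly. Their poses are not given: they have to be found in the camera images.
- turntable: The foot of a round wooden lazy Susan (disc radius 160 mm, its upper face 46 mm above the counter). Origin: on the spin axis at counter height. The foot is fixed; the disc above it turns almost without friction and nothing drives it.
- honing_steel: All-steel honing steel, 190 mm long, about 0.24 kg: square handle 28 x 28 mm, 90 mm long (x = -90 to 0 mm); round shaft 12 mm thick, 100 mm long, round tip. It lies flat on its handle's side, axis 14 mm above the disc. Origin: on the axis at the shoulder where handle and shaft meet; x points to the tip. Centre of mass near the origin.
- steel_tip (a point): The end of the shaft's round tip, 100 mm along x from the shoulder.
- stand: Fixed stand of the honing steel: dark base plate 160 x 120 mm, post, sloping cross rail, and on the rail an aluminium bracket with the eye. Origin at counter height near the middle of the base plate; x is the level direction in which the shaft goes in. The bracket is clamped stiffly up to 10 mm to either side of the rail's middle: its place is not among the readings, find it by sight or touch.
- rail: Origin: mouth centre of the eye (entry face) if the bracket sat mid-rail, 130 mm up; the true mouth lies on this frame's y axis (level), -10 to 10 mm. x: the way the shaft goes in, 38 degrees below level. Bracket: upper plate 8 mm thick, 56 wide, 21 above and 35 below the axis, hole 15 mm, chamfer 2; a like plate 60 mm farther along x, hole 21 mm; a floor 31 mm below the axis joins them.
- cup: Steel cup standing on the turntable, 68 mm in diameter, 85 mm tall; origin at the middle of its underside, z up.
- sauce: Brown sauce bottle standing on the turntable, 60 mm in diameter, 130 mm tall; origin at the middle of its underside, z up.
- dish: Small white dish standing on the turntable, 60 mm in diameter, 30 mm tall; origin at the middle of its underside, z up.
- counter_cup: Steel cup standing on the counter, 72 mm in diameter, 80 mm tall; to be left alone.
- counter_bowl: Steel bowl on the counter, 104 mm in diameter, 45 mm tall; to be left alone.
- spoon: Steel spoon, 180 mm long, lying on the counter; to be left alone.
There are look-alikes about, which are no part of the job. Leave any red look-alike of the cup alone. Leave any orange look-alike of the stand alone.

How it is judged:
By the outcome, as a careful person would: the job done as asked, in the order asked, and still so for the second after the job is handed in, with the robot touching nothing.
It also fails if it takes over 58 s, if anything falls off the work surface, if the arm or the gripper's body presses on something with over 40 N, if the wrist force passes 120 N, or if a joint passes its speed limit or range.

ROBOT

A 6-joint arm with a two-finger parallel gripper is mounted at the origin on the work surface. World frame = base frame: x ahead of the robot, y to its left, z up, the work surface at z = 0. Lengths are in m, angles in degrees, forces in N, time in s.
With the tool pointing down it reaches from about 0.3 to 0.75 m from the base axis. Payload 8.5 kg.
Tool frame: the origin (TCP) lies midway between the tips of the shut fingers; the grasp point (between the pads) lies 19 mm behind it (env.grasp_offset is the distance from the TCP to the grasp point, in m); z points along the fingers, y is the line along which they close (so a half turn about z gives the same grasp; the last joint's range is limited). The gripper opens to 85 mm and grips with 20 to 120 N. Pads are 22 mm wide; open, the fingers measure 114 mm over their backs; the gripper's body (76 mm by 85 mm) begins 54 mm behind the grasp point. The pads swing forward as they close: fully open they stand 13 mm farther back than shut.
Start: joints at [-84.242, 21.807, 74.336, -0, 83.858, -12.336], TCP at [0.171, -0.523, 0.208] pointing down, gripper open.
Joint ranges: [-178.18, 178.18], [-50.72, 133.34], [12.68, 142.11], [-81.47, 261.47], [9.98, 163.14], [-165.26, 165.26]. Speed limits (degrees/s): [136.94, 136.94, 180, 180, 180, 180].

INTERFACE

Orientations are given as a 3x3 rotation matrix whose columns are the frame's x, y, z axes.
In Python, from rig import env gives the robot as it stands.
- The arm moves only by the tool servo_tool, never from a script. Its argument "deltas" is text: rows parted by semicolons, each of 7 numbers parted by spaces: the opening, from 0 (shut) to 1 (fully open), then the shift along the tool's x, y, z in mm, then the turn, a rotation vector about the tool's x, y, z in rad. A call has 1 to 8 rows; each row shifts and turns the commanded pose from where the row before left it, along the tool's axes as they then stand; what a row does not reach is not made up. A row lasts 1/12 s, in which the tool goes at most 41.7 mm and 7.16 degrees, less where a joint would pass 70% of its speed; a pose out of reach is approached as far as the arm can. A call is refused whole if a number of a shift passes 41.7 or a number of a turn 0.125, either way. A call with a gripper value outside its range is refused whole. The fingers move at their own pace and stop on an object; "newtons" is the grip in N (left out, the last holds). Time passes only in rows, so rows that do not move let the fingers close. It gives the time, the measured TCP pose, the force, the opening and the grip force at its end, in the units of the state.
- env.observe(): the state, without advancing time (a new reading comes with each control period).
- env.get_image(name): name is "scene" or "top"; returns a dict with "img" (480x640x3 uint8, red, green, blue), "depth" (480x640 float32, m along the optical axis (not along the pixel's ray), 0 where there is no reading), "camera_matrix" (3x3 intrinsics, pixels), "world_to_cam" (4x4, takes a point from world to camera coordinates). Camera axes: x right, y down, z forward; pixel columns grow to the right and rows downward; lengths in m; the calibration is good to about 2 mm. A picture is of the moment at which its call begins.
- env.close_job(): hands the job in; it is judged then, once.
Trained networks look in a picture, given as the dict that the camera call returned (one of the last four; its "shot" number tells which), for a name from the list of things; names that differ only in an ending like _2 or _b are one class to them, and where a whole thing is asked for, a point or a joint stands for the part that bears it (a point fixed in the world has none). Each returns a list of dicts, best first, with "conf" (0 to 1); they miss things now and then, are a little off and sometimes report something else, mostly with a low value. They report only what shows in the picture. A call takes as long as a camera call. They do not tell look-alikes from the thing itself.
- env.spot_in(name, picture): "bbox" ([centre column, centre row, width, height] in pixels, round what is visible of it).
- env.spot_point(name, picture): "uv" ([column, row] in pixels: a listed point, or the origin of a listed thing).
The state is a dict: "time_s": time; "q": joint angles; "qvel": joint speeds; "joint_efforts": joint torques, N m; "position": TCP position; "tool_rot": TCP orientation; "ft_force": force on the tool from outside, world axes, zero at the start; "wrist_torque": the same for the moment, N m; "grip_width": finger opening in m; "gripper_force": force on a finger pad.
Only numpy, scipy, OpenCV 4.12 (cv2) and the standard library are available. Lean on these libraries where they do the work, as an engineer would, in place of code of your own. Each camera call takes 0.05 s, during which the arm holds its last target. There are 200 camera calls.

## Working session

There is one attempt and no reset: what is moved stays moved. The work goes in short steps, Python scripts to look and compute and a tool call to move; the robot and the scene stay as the last step left them, time stands still between calls to the robot, and variables do not carry over. Pictures are saved under pics/ and viewed, at most 10 in all, crops included, and the job is handed in when it is done.

Besides the shell and the picture viewer there is one more tool, called after "Call:" as a command line: name --argument value ..., lists and objects as JSON in quotes. servo_tool: Moves the arm, as the interface text tells. Its arguments: {"type":"object","properties":{"deltas":{"type":"string"},"newtons":{"type":"number"}},"required":["deltas"]}

```bash
mkdir -p pics; ls; cat > h.py <<'E'
import numpy as np, cv2
from rig import env
def w(pic,u,v,r=2):
    d=pic["depth"];u0,v0=int(round(u)),int(round(v))
    p=d[max(0,v0-r):v0+r+1,max(0,u0-r):u0+r+1];p=p[p>0]
    z=np.median(p);return unproj(pic,u,v,z)
def unproj(pic,u,v,z):
    K=pic["camera_matrix"];c=np.array([(u-K[0,2])/K[0,0]*z,(v-K[1,2])/K[1,1]*z,z,1])
    return (np.linalg.inv(pic["world_to_cam"])@c)[:3]
def cloud(pic):
    d=pic["depth"];K=pic["camera_matrix"];v,u=np.mgrid[:480,:640]
    c=np.stack([(u-K[0,2])/K[0,0]*d,(v-K[1,2])/K[1,1]*d,d,np.ones_like(d)],-1)
    return (c@np.linalg.inv(pic["world_to_cam"]).T)[...,:3]
def proj(pic,p):
    c=pic["world_to_cam"]@np.append(p,1);q=pic["camera_matrix"]@c[:3];return q[:2]/q[2]
E
cat > a.py <<'E'
from h import *
np.set_printoptions(precision=3,suppress=True)
for n in("scene","top"):
    p=env.get_image(n);cv2.imwrite(f"pics/{n}1.png",p["img"][...,::-1])
    print(n,"cam at",np.linalg.inv(p["world_to_cam"])[:3,3])
    for t in["turntable","honing_steel","steel_tip","stand","rail","cup","sauce","dish"]:
        for r in env.spot_point(t,p)[:3]:print(t,np.array(r["uv"]),round(r["conf"],2),w(p,*r["uv"]))
    for r in env.spot_in("honing_steel",p)[:3]:print("box",r)
print(env.observe(),env.grasp_offset)
E
python3 a.py
```

```text
pics
scene cam at [0.878 0.829 1.289]
turntable [330.2 273.8] 0.65 [0.517 0.213 0.056]
honing_steel [330.8 262.7] 0.83 [0.507 0.197 0.073]
honing_steel [329.6 270.3] 0.3 [0.518 0.212 0.07 ]
steel_tip [349.9 234.5] 0.85 [0.425 0.142 0.063]
stand [325.4 114.3] 0.96 [ 0.276 -0.27   0.03 ]
stand [260.  140.4] 0.65 [ 0.491 -0.245  0.052]
rail [257.4 119. ] 0.74 [ 0.489 -0.251  0.127]
cup [297.7 229.2] 0.73 [0.541 0.093 0.099]
cup [328.3 419.9] 0.65 [0.683 0.518 0.08 ]
sauce [294.8 229.4] 0.63 [0.546 0.088 0.094]
dish [277.8 263.3] 0.64 [0.613 0.129 0.05 ]
box {'bbox': [330.5, 266.0, 47.3, 61.3], 'conf': 0.95}
top cam at [0.288 0.107 1.55 ]
turntable [281.3 240.2] 0.86 [0.496 0.176 0.061]
honing_steel [275.2 235.7] 0.58 [0.506 0.192 0.07 ]
steel_tip [296.6 272. ] 0.97 [0.415 0.133 0.046]
stand [449.9 256. ] 0.97 [ 0.458 -0.246  0.14 ]
rail [448.5 243.6] 0.64 [ 0.491 -0.247  0.123]
cup [270.8 280.8] 0.7 [0.39  0.2   0.051]
cup [168.3 174.1] 0.62 [0.677 0.495 0.005]
sauce [319.4 231.4] 0.85 [0.51  0.079 0.14 ]
sauce [411.3 164.1] 0.63 [ 0.728 -0.174  0.005]
dish [299.2 196. ] 0.94 [0.617 0.133 0.054]
box {'bbox': [276.5, 235.4, 41.3, 63.9], 'conf': 0.9}
{'time_s': 1.0, 'q': array([-84.242,  21.807,  74.334,  -0.001,  83.859, -12.338]), 'qvel': array([-0.037, -0.02 , -0.032,  0.033, -0.022,  0.032]), 'joint_efforts': array([  0.001, -44.832, -23.146,  -0.   ,   0.001,  -0.   ]), 'position': array([ 0.171, -0.523,  0.208]), 'tool_rot': array([[ 0.951,  0.311, -0.   ],
       [ 0.311, -0.951, -0.   ],
       [-0.   ,  0.   , -1.   ]]), 'ft_force': array([-1.24 ,  0.074, -0.167]), 'wrist_torque': array([ 0.028, -0.011, -0.045]), 'gripper_force': 0.0, 'grip_width': 0.0855789940126508} 0.0187
```

View pics/scene1.png

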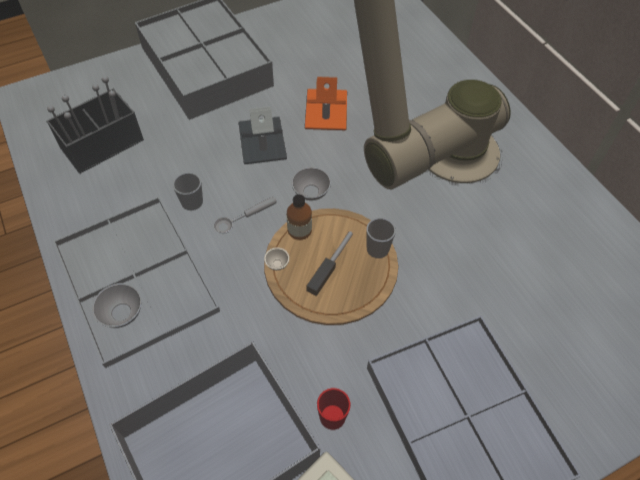

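View pics/top1.png

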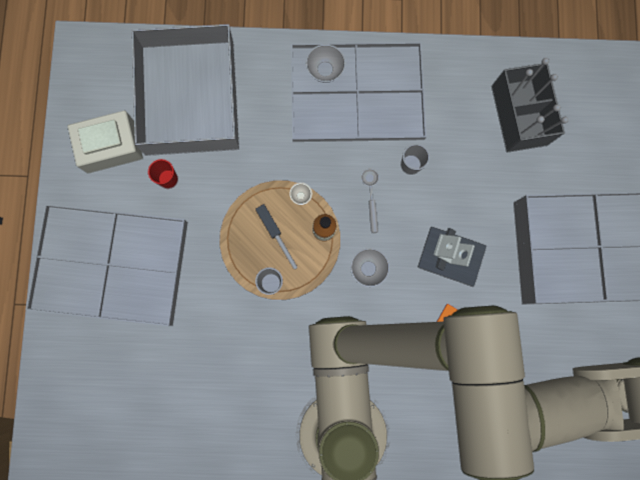

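In the scene view the steel's handle is at (322,277) and its tip at (349,234). The real stand is the dark one at (262,140), and the orange one at (326,105) is the decoy. In the top view the handle is at (268,221), the tip at (295,267) and the stand at (452,253). Things that could be mistaken for the steel: the spoon (top 373,205) and the pin rods in the caddy (535,95). The steel is the one lying on the disc. Next come a close crop and the measurements.

```bash
cat > b.py <<'E'
from h import *
np.set_printoptions(precision=4,suppress=True)
P={n:env.get_image(n) for n in("scene","top")}
def crop(p,u,v,s,W):return cv2.resize(p["img"][v-s:v+s,u-s:u+s],(W,W),interpolation=cv2.INTER_CUBIC)
a=np.hstack([crop(P["scene"],262,135,30,400),crop(P["top"],452,254,40,400)])
cv2.imwrite("pics/stand.png",a[...,::-1])
cv2.imwrite("pics/steel.png",np.hstack([crop(P["scene"],330,262,50,400),crop(P["top"],280,240,65,400)])[...,::-1])
for n,p in P.items():
    C=cloud(p);z=C[...,2];im=p["img"].astype(int)
    # disc plane
    # handle: dark pixels on the disc
    near=np.hypot(C[...,0]-.50,C[...,1]-.18)<.17
    print(n,"disc z",np.median(z[near]))
    dark=near&(im.max(-1)<75)&(z>.06)&(z<.085)
    pt=C[dark];print("dark",len(pt),pt.mean(0))
    m=near&(z>.055)&(z<.082)
    k,l=cv2.connectedComponents(m.astype(np.uint8))[:2]
    lab=np.bincount(l[dark&(l>0)]).argmax();q=C[l==lab]
    c=q.mean(0);_,_,V=np.linalg.svd((q-c)[:,:2]);t=(q-c)[:,:2]@V[0]
    print("steel comp",len(q),c,V[0],t.min(),t.max(),"zmax",np.percentile(q[:,2],[50,90,99]))
    hq=C[dark];c=hq.mean(0);_,_,V=np.linalg.svd((hq-c)[:,:2]);print("handle only",V[0],np.ptp((hq-c)[:,:2]@V[0]),np.ptp((hq-c)[:,:2]@V[1]))
    # disc circle: points with z .035..0.056
    dm=(z>.038)&(z<.054)&(np.hypot(C[...,0]-.5,C[...,1]-.18)<.2)
    (cx,cy),r=cv2.minEnclosingCircle(C[dm][:,:2].astype(np.float32));print("disc",cx,cy,r)
    # stand
    s=(np.hypot(C[...,0]-.47,C[...,1]+.25)<.13)&(z>.006)
    sp=C[s];print("stand pts",len(sp),sp.min(0),sp.max(0), np.histogram(sp[:,2],bins=np.arange(0,.2,.01))[0])
    b=sp[sp[:,2]<.035];r=cv2.minAreaRect(b[:,:2].astype(np.float32));print("base rect",r)
    np.save(f"{n}_stand.npy",sp)
E
python3 b.py
```

```text
scene disc z 0.046392879723241465
dark 500 [0.4823 0.2111 0.0724]
steel comp 667 [0.5227 0.2032 0.0697] [0.8415 0.5403] -0.12288245883169215 0.06827299798070123 zmax [0.0711 0.0757 0.0789]
handle only [0.9903 0.1393] 0.23440078023109936 0.16857545808387642
disc 0.4932931661605835 0.16174721717834473 0.18077452480793
stand pts 1916 [ 0.3409 -0.3724  0.006 ] [ 0.5887 -0.1277  0.1521] [611 512  20  19  21  23  21 128  42   4 146 115  93  92  66   3   0   0
   0]
base rect ((0.46120160818099976, -0.2609308660030365), (0.22641730308532715, 0.23742753267288208), 23.14510726928711)
top disc z 0.04769117692184954
dark 22 [0.4377 0.2118 0.0728]
steel comp 67 [0.3933 0.2081 0.067 ] [-0.611   0.7916] -0.025430855134174056 0.025828144748466397 zmax [0.0661 0.0779 0.0815]
handle only [-0.9926  0.1212] 0.18693204171793149 0.05729914370389669
disc 0.49425798654556274 0.1623174548149109 0.18151892721652985
stand pts 2690 [ 0.3422 -0.3766  0.006 ] [ 0.5999 -0.1217  0.1532] [814 887   5   0   0   0  16 172 162  69 177 110  91  75 105   7   0   0
   0]
base rect ((0.47026190161705017, -0.24886295199394226), (0.25495871901512146, 0.24511870741844177), 40.94612121582031)
```

```bash
sleep 1; ls pics
```

```text
scene1.png
stand.png
steel.png
top1.png
```

View pics/stand.png

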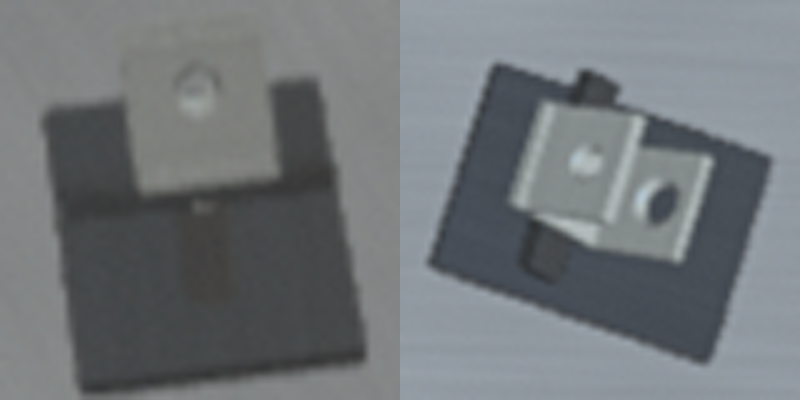

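View pics/steel.png

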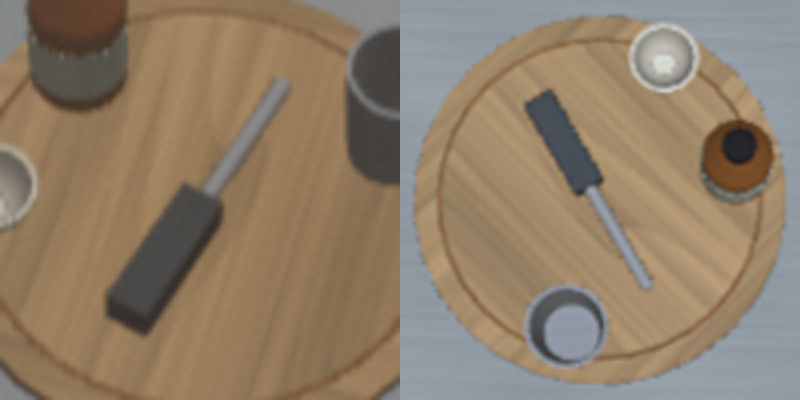

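The stand crops show the eye hole at scene (261.5,119) and top (449,246). The second plate's hole is at top (464,254), so the shaft goes in toward -y and slightly -x. The steel crop confirms a dark handle with its butt at top (260,206), the shoulder at (277,236) and the tip at (296,268). Now I'll measure these precisely.

```bash
cat > c.py <<'E'
from h import *
np.set_printoptions(precision=4,suppress=True)
def onz(p,u,v,z):
    o=np.linalg.inv(p["world_to_cam"])[:3,3];d=unproj(p,u,v,1.)-o
    return o+d*(z-o[2])/d[2]
P={n:env.get_image(n) for n in("scene","top")}
for n,p in P.items():
    C=cloud(p);z=C[...,2];im=p["img"].astype(int)
    near=np.hypot(C[...,0]-.49,C[...,1]-.16)<.15
    m=near&((im[...,0]-im[...,2])<22)&(z<.085)
    k,l,st,_=cv2.connectedComponentsWithStats(m.astype(np.uint8),connectivity=8)
    dark=m&(im.max(-1)<80)&(z>.055)
    c0=(268,221) if n=="top" else (322,277)
    lab=l[c0[1],c0[0]];M=l==lab
    v,u=np.nonzero(M);print(n,"steel px",len(u),u.min(),u.max(),v.min(),v.max())
    q=np.array([onz(p,a,b,.066)for a,b in zip(u,v)])[:,:2]
    c=q.mean(0);_,_,V=np.linalg.svd(q-c);ax=V[0]*(1 if V[0]@(np.array([.42,.13])-c)>0 else -1)
    t=(q-c)@ax;s=(q-c)@[-ax[1],ax[0]]
    print("axis",ax,np.degrees(np.arctan2(ax[1],ax[0])),"len",np.ptp(t),"tip",c+ax*t.max(),"butt",c+ax*t.min())
    for lo in np.arange(t.min(),t.max(),.012):
        k=(t>=lo)&(t<lo+.012);print("  %.0f: w %.1f mid %.1f z %.3f"%((lo-t.min())*1e3,np.ptp(s[k])*1e3,(s[k].max()+s[k].min())*5e2,np.median(z[M][k])))
    # stand base
    bd=(np.hypot(C[...,0]-.47,C[...,1]+.25)<.115)&(im[...,2]<90)&(z<.03)
    k,l,st,_=cv2.connectedComponentsWithStats(bd.astype(np.uint8));i=1+st[1:,4].argmax()
    v,u=np.nonzero(l==i);zb=np.median(z[l==i]);q=np.array([onz(p,a,b,zb)[:2] for a,b in zip(u,v)],np.float32)
    print("base",zb,cv2.minAreaRect(q))
    # upper plate plane
    uh,vh=(261.5,118.8) if n=="scene" else (449.,246.)
    H=w(p,uh+5,vh+3)
    k=(np.linalg.norm(C-np.array([.491,-.248,.128]),axis=-1)<.027)
    q=C[k]
    for _ in range(6):
        c=q.mean(0);N=np.linalg.svd(q-c)[2][2];N*=np.sign(N[2]);r=(q-c)@N;q=q[abs(r)<max(.003,2*np.median(abs(r)))]
    print("plate n",N,"slope",np.degrees(np.arcsin(np.hypot(N[0],N[1]))),"yaw",np.degrees(np.arctan2(-N[1],-N[0])),len(q),"rms",r.std(),"c",c)
    o=np.linalg.inv(p["world_to_cam"])[:3,3];d=unproj(p,uh,vh,1.)-o;print("hole",o+d*((c-o)@N)/(d@N))
for t in ("cup","sauce","dish"):pass
E
python3 c.py
```

```text
scene steel px 626 307 351 232 294
axis [-0.8453 -0.5343] -147.7067317111082 len 0.1915069010767131 tip [0.4214 0.1375] butt [0.5833 0.2398]
  0: w 28.7 mid -0.6 z 0.067
  12: w 31.4 mid 0.1 z 0.072
  24: w 30.3 mid 0.1 z 0.073
  36: w 30.4 mid 0.2 z 0.072
  48: w 30.6 mid 0.3 z 0.073
  60: w 30.0 mid 0.0 z 0.072
  72: w 30.1 mid 0.1 z 0.073
  84: w 29.6 mid 0.5 z 0.073
  96: w 21.6 mid 3.2 z 0.066
  108: w 10.2 mid -0.4 z 0.065
  120: w 10.2 mid -0.4 z 0.065
  132: w 9.6 mid -0.7 z 0.065
  144: w 9.6 mid -0.6 z 0.063
  156: w 9.6 mid -0.6 z 0.064
  168: w 9.6 mid -0.5 z 0.066
  180: w 9.7 mid -0.5 z 0.066
base 0.00939483964511234 ((0.47221308946609497, -0.27995264530181885), (0.1591280698776245, 0.11814823746681213), 72.26671600341797)
plate n [0.2593 0.7592 0.5969] slope 53.34824411603277 yaw -108.85677933010786 160 rms 0.0014329126420080125 c [ 0.4885 -0.2474  0.128 ]
hole [ 0.48   -0.2453  0.1289]
top steel px 520 256 296 204 268
axis [-0.848 -0.53 ] -147.99439460024342 len 0.18973322855985753 tip [0.423  0.1363] butt [0.5839 0.2369]
  0: w 27.0 mid -0.2 z 0.075
  12: w 26.9 mid -0.0 z 0.075
  24: w 26.0 mid 0.1 z 0.074
  36: w 26.9 mid 0.2 z 0.074
  48: w 26.3 mid -0.3 z 0.074
  60: w 26.3 mid 0.3 z 0.075
  72: w 26.4 mid 0.0 z 0.074
  84: w 25.5 mid 0.1 z 0.072
  96: w 10.7 mid -0.3 z 0.066
  108: w 10.6 mid -0.1 z 0.064
  120: w 10.3 mid 0.2 z 0.065
  132: w 10.6 mid -0.3 z 0.065
  144: w 10.6 mid -0.1 z 0.066
  156: w 10.2 mid 0.3 z 0.063
  168: w 10.2 mid -0.1 z 0.067
  180: w 10.6 mid 0.3 z 0.066
base 0.010210107813301672 ((0.4744583070278168, -0.28295665979385376), (0.15670789778232574, 0.11775365471839905), 72.29275512695312)
plate n [0.2475 0.7518 0.6112] slope 52.326202304954045 yaw -108.22475779557888 180 rms 0.0014593051533117695 c [ 0.4901 -0.2458  0.1292]
hole [ 0.4843 -0.2458  0.1315]
```

```bash
cat > d.py <<'E'
from h import *
np.set_printoptions(precision=4,suppress=True)
yaw=np.radians(-107.7);c,s=np.cos(yaw),np.sin(yaw)
X=np.array([c*np.cos(np.radians(38)),s*np.cos(np.radians(38)),-np.sin(np.radians(38))]);Y=np.array([-s,c,0]);Z=np.cross(X,Y)
O=np.array([.4815,-.246,.130]);out=[]
for n in("scene","top"):
    p=env.get_image(n);C=cloud(p)
    r=(C-O)
    k=(abs(r@Y)<.024)&(r@Z>-.03)&(r@Z<.018)&(abs(r@X)<.008)&(np.hypot(r@Y,r@Z)>.012)
    dx=np.median((r@X)[k]);Of=O+X*dx
    print(n,"plane x-offset mm",dx*1e3,k.sum())
    # image of metric grid: 0.2mm/px, y right, -Z down
    g=np.arange(-45,45.01,.2)/1e3;yy,zz=np.meshgrid(g,-g)
    W=Of+yy[...,None]*Y+zz[...,None]*Z
    q=W@p["world_to_cam"][:3,:3].T+p["world_to_cam"][:3,3];q=q@p["camera_matrix"].T;uv=(q[...,:2]/q[...,2:]).astype(np.float32)
    I=cv2.remap(p["img"],uv[...,0],uv[...,1],cv2.INTER_CUBIC)
    out.append(I)
    G=cv2.cvtColor(I,cv2.COLOR_RGB2GRAY).astype(float)
    row=lambda z0,z1:G[int((45-z1)*5):int((45-z0)*5)].mean(0)
    col=lambda a,b:G[:,int((a+45)*5):int((b+45)*5)].mean(1)
    f=row(-22,-12);d=np.gradient(cv2.GaussianBlur(f[None],(0,0),4)[0])
    L=g[40+np.argmax(d[40:200])]*1e3;R=g[250+np.argmin(d[250:-20])]*1e3;print("edges y",L,R,"mid",(L+R)/2)
    f=(col(-22,-12)+col(12,22))/2;d=np.gradient(cv2.GaussianBlur(f[None],(0,0),4)[0]);print("z top edge",45-np.argmax(d[40:220])*.2-8,"bot",45-(250+np.argmin(d[250:-10]))*.2)
    for t in("img",):
        pass
    print("G row hole",row(-3,3)[::15].round());print("Gcol",(col(-4,4))[::15].round())
J=np.hstack(out);J=cv2.resize(J,(800,400))
for k in(200,600):
    cv2.line(J,(k,0),(k,399),(255,0,0),1)
cv2.line(J,(0,200),(799,200),(255,0,0),1)
cv2.imwrite("pics/rect.png",J[...,::-1])
E
python3 d.py
```

```text
scene plane x-offset mm 0.502344242590308 261
edges y -28.999999999999773 27.60000000000103 mid -0.6999999999993705
z top edge 23.799999999999997 bot -37.2
G row hole [ 99.  97.  98.  95.  96. 107. 124. 127. 127. 127. 127. 124. 116. 140.
 134. 133. 133. 132. 127. 127. 128. 127. 127. 126. 113.  97.  98.  98.
 101. 100. 100.]
Gcol [132. 133. 132. 133. 133. 133. 131. 131. 130. 126. 125. 120. 114. 125.
 128. 130. 152. 152. 139. 129. 127. 127. 125. 126. 127. 130. 128. 105.
  69.  66.  78.]
top plane x-offset mm -1.570040234104864 224
edges y -30.799999999999798 30.800000000001077 mid 6.394884621840902e-13
z top edge 27.799999999999997 bot -41.400000000000006
G row hole [ 72.  71.  68.  89. 155. 185. 142. 128. 138. 138. 138. 138. 133. 133.
 160. 179. 182. 170. 142. 133. 137. 138. 138. 138. 139. 122.  80.  68.
  69.  66.  93.]
Gcol [151. 149. 140. 135. 133. 141. 165. 179. 162. 137. 132. 137. 155. 171.
 176. 174. 173. 176. 164. 140. 136. 137. 137. 136. 137. 150. 163. 154.
 131. 100.  74.]
```

View pics/rect.png

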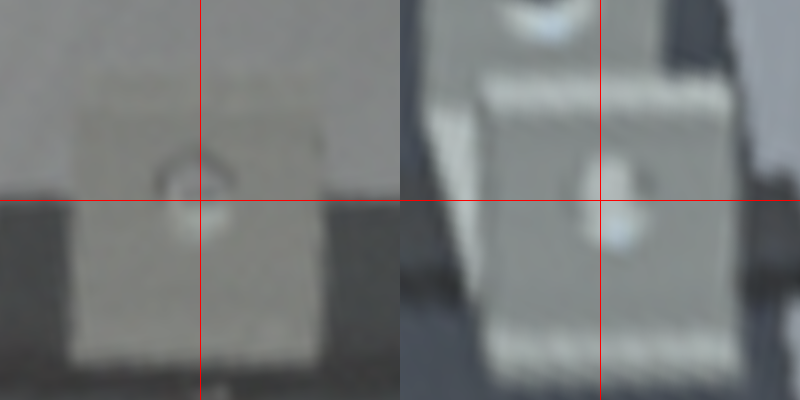

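The rectified view shows the plate edges and hole centred at about -0.7 mm (scene) and +2.4 mm (top) from my trial origin. I take the mouth at about +0.8 mm along y, to be refined with the steel in hand. Next I go up and across to the steel.

Call:
servo_tool --deltas "0.6 0 0 -40 0 0 0; 0.6 10 -10 -38 0 0 0; 0.6 28 -29 0 0 0 0; 0.6 28 -29 0 0 0 0; 0.6 28 -29 0 0 0 0; 0.6 28 -29 0 0 0 0; 0.6 28 -29 0 0 0 0; 0.6 28 -29 0 0 0 0" --newtons 60

```text
time_s: 1.97
position: [0.2832, -0.2907, 0.2861]
tool_rot: [[0.951, 0.31, 0.0], [0.31, -0.951, -0.0], [0.0, 0.0, -1.0]]
ft_force: [1.0, -0.8, 0.7]
grip_width: 0.0509
gripper_force: 0.0
```

Call:
servo_tool --deltas "0.6 28 -29 0 0 0 0; 0.6 28 -29 0 0 0 0; 0.6 28 -29 0 0 0 0; 0.6 28 -29 0 0 0 0; 0.6 28 -29 0 0 0 0; 0.6 28 -29 0 0 0 0; 0.6 28 -29 0 0 0 0; 0.6 28 -29 0 0 0 0"

```text
time_s: 2.63
position: [0.4241, -0.0004, 0.2863]
tool_rot: [[0.951, 0.311, 0.001], [0.311, -0.951, -0.0], [0.001, 0.001, -1.0]]
ft_force: [1.0, -0.1, 0.3]
grip_width: 0.0513
gripper_force: 0.0
```

Call:
servo_tool --deltas "0.6 28 -29 0 0 0 0; 0.6 28 -28 0 0 0 0; 0.6 28 -28 0 0 0 0; 0.6 28 -28 0 0 0 0; 0.6 20 -20 0 0 0 0; 0.6 0 0 0 0 0 -0.1225; 0.6 0 0 0 0 0 -0.1225; 0.6 0 0 0 0 0 0"

```text
time_s: 3.3
position: [0.5079, 0.1654, 0.2857]
tool_rot: [[0.844, 0.536, -0.001], [0.536, -0.844, -0.0], [-0.001, -0.0, -1.0]]
ft_force: [-0.5, 0.3, 0.5]
grip_width: 0.051
gripper_force: 0.0
```

Call:
servo_tool --deltas "0.6 20 -10.5 0 0 0 0; 0.6 20.5 -10.5 0 0 0 0; 0.6 0 0 38 0 0 0; 0.6 0 0 38 0 0 0; 0.6 0 0 38 0 0 0; 0.6 0 0 38 0 0 0; 0.6 0 0 20 0 0 0; 0.6 0 0 0 0 0 0"

```text
time_s: 3.97
position: [0.5287, 0.2035, 0.1098]
tool_rot: [[0.849, 0.528, -0.008], [0.528, -0.849, -0.001], [-0.008, -0.003, -1.0]]
ft_force: [0.2, 0.7, 0.6]
grip_width: 0.051
gripper_force: 0.0
```

```bash
cat > e.py <<'E'
from h import *
p=env.get_image("scene");cv2.imwrite("pics/g1.png",cv2.resize(p["img"][190:330,240:420],(720,560))[...,::-1]);
o=env.observe();print(o["position"],o["tool_rot"],proj(p,o["position"]))
E
python3 e.py
```

```text
[0.53027638 0.20379811 0.1128122 ] [[ 8.48672485e-01  5.28905831e-01 -3.69253334e-03]
 [ 5.28907611e-01 -8.48679226e-01 -5.56336675e-04]
 [-3.42802605e-03 -1.48086136e-03 -9.99993028e-01]] [323.66321001 260.11242968]
```

View pics/g1.png

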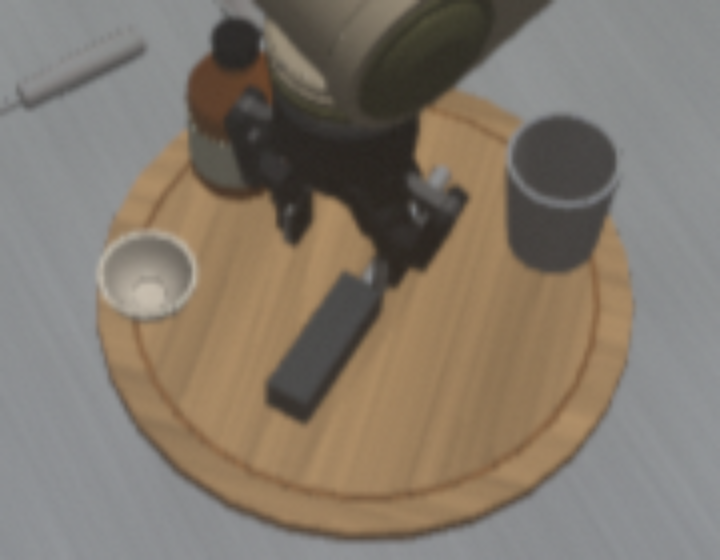

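The crop shows the fingers straddling the handle, with tips at about (290,230) and (390,275), and clear of the dish, the cup and the sauce. I go down and close.

Call:
servo_tool --deltas "0.6 0 0 22 0 0 0; 0.6 0 0 22 0 0 0; 0.6 0 0 12 0 0 0; 0.6 0 0 5 0 0 0; 0.6 0 0 0 0 0 0; 0.45 0 0 0 0 0 0; 0.38 0 0 0 0 0 0; 0.38 0 0 0 0 0 0"

```text
time_s: 4.68
position: [0.5317, 0.2043, 0.0543]
tool_rot: [[0.847, 0.532, 0.002], [0.532, -0.847, 0.0], [0.002, 0.001, -1.0]]
ft_force: [-0.2, 0.8, -0.5]
grip_width: 0.0327
gripper_force: 0.0
```

Call:
servo_tool --deltas "0.34 0 0 0 0 0 0; 0.32 0 0 0 0 0 0; 0.3 0 0 0 0 0 0; 0.2 0 0 0 0 0 0; 0 0 0 0 0 0 0; 0 0 0 0 0 0 0; 0 0 0 0 0 0 0" --newtons 80

```text
time_s: 5.27
position: [0.531, 0.2043, 0.053]
tool_rot: [[0.847, 0.532, -0.0], [0.532, -0.847, 0.0], [0.0, -0.0, -1.0]]
ft_force: [1.2, -0.2, -0.3]
grip_width: 0.0003
gripper_force: 0.0
```

```bash
sed -i 's/g1.png/g2.png/' e.py; cat >> e.py <<'E'
t=env.get_image("top")
for q in(p,t):
    print([ (r["uv"],r["conf"],w(q,*r["uv"])) for n in("honing_steel","steel_tip") for r in env.spot_point(n,q)[:2]])
cv2.imwrite("pics/g2.png",np.hstack([cv2.resize(p["img"][180:330,250:400],(400,400)),cv2.resize(t["img"][170:310,210:350],(400,400))])[...,::-1])
E
python3 e.py
```

```text
[0.53102798 0.20422966 0.05299607] [[ 8.46841358e-01  5.31845569e-01 -7.59661690e-05]
 [ 5.31845571e-01 -8.46841360e-01  6.12728358e-06]
 [-6.10725252e-05 -4.55911077e-05 -9.99999997e-01]] [323.04624949 273.7042177 ]
[([330.4, 264.8], 0.57, array([0.52554343, 0.22675604, 0.12291407])), ([350.5, 233.4], 0.94, array([0.42295235, 0.140102  , 0.0636471 ]))]
[]
```

View pics/g2.png

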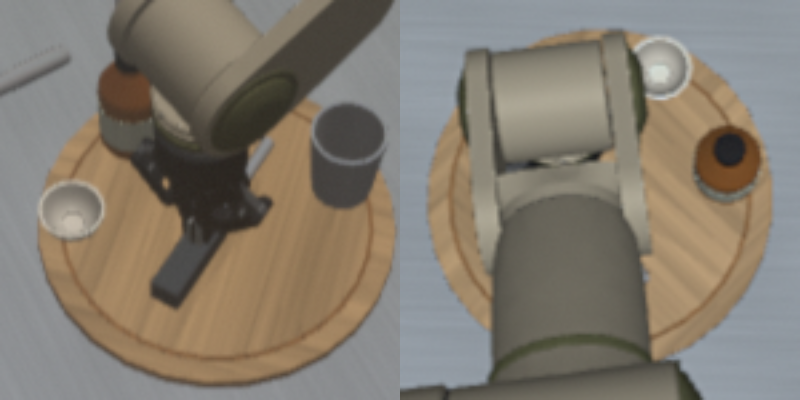

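```bash
cat > f.py <<'E'
from h import *
p=env.get_image("scene");C=cloud(p);im=p["img"]
ax=np.array([-.8466,-.532]);sh=np.array([.5069,.1901]);r=C[...,:2]-sh
t=(r@ax)*1e3;s=(r@np.array([-ax[1],ax[0]]))*1e3;z=C[...,2]*1e3
for t0 in range(-95,105,8):
    row=[]
    for s0 in range(-48,48,6):
        k=(t>=t0)&(t<t0+8)&(s>=s0)&(s<s0+6)&(z<250)
        row.append("%4d"%np.median(z[k]) if k.sum() else "   .")
    print("%4d"%t0,*row)
print(env.observe()["grip_width"])
E
python3 f.py
```

```text
-95   46   45   48   47   45   46   43   48   47   48   46   46   47   47   46   45
 -87   47   46   47   47   46   59   68   66   67   65   46   46   46   45   45   45
 -79   46   45   46   43   45   62   72   72   72   72   71   43   44   45   46   45
 -71   43   46   47   45   48   56  224  220  218   75   71   46   46   46   48   47
 -63   46   48   48  130  218  220  222  225  218  228  230  220   47   45   46   46
 -55   46   44  216  224  180   68   74   72   72   75   71   48  211   47   46   47
 -47   48  139  225   48  159  148  144   76  126  145  154   51   48   47   50   47
 -39  157  190  172  150  128  101   96   93  114   91   85  129  130  136  152  146
 -31  171  199   48  133   50   73   74    .  126    .    .   45   47   48   51  163
 -23   48  187   45  131   46   59   71    .    .  122    .   47   46   46   45   46
 -15   46   46   47   46   47   55   74    .    .    .    .   45   47   48   45   47
  -7   45   45   48   45   45   45    .    .    .    .    .    .    .   45   44   48
   1   46   45   46   44   45   44    .    .    .    .    .    .    .    .   45  
[... 347 characters left out ...]
1   46   47   46    .    .    .    .    .    .    .    .    .    .    .    .    .
  49   44   47   47    .   47   48   44   64    .    .    .    .    .    .    .    .
  57   44   46   45   45   46   48   48   64   64    .    .    .    .    .    .    .
  65   44   45   47   44   46   45   46   64   66    .    .    .    .    .    .    .
  73   46   45   46   47   45   45   46   62   62    .    .    .    .    .    .    .
  81  124   45   44   45   43   44   46   62   64   41   46    .    .    .    .    .
  89   49   44   46   45   46   46   48   62   64   45   46    .    .    .    .    .
  97  113   45   46   47   46   46   47   55   60   47   44    .    .    .    .    .
-0.00031686492971728616
```

The fingers closed above the handle: depth puts their tips at about z = 0.08 while the TCP reads 0.053. I rise and measure the true fingertip offset.

Call:
servo_tool --deltas "0 0 0 -30 0 0 0; 0 0 0 -30 0 0 0; 0 0 0 -20 0 0 0; 0 0 0 0 0 0 0; 0 0 0 0 0 0 0"

```text
time_s: 6.03
position: [0.5313, 0.2043, 0.1338]
tool_rot: [[0.847, 0.532, 0.002], [0.532, -0.847, 0.0], [0.002, 0.001, -1.0]]
ft_force: [-0.2, 0.1, -0.6]
grip_width: 0.0
gripper_force: 0.0
```

```bash
cat > g.py <<'E'
from h import *
np.set_printoptions(precision=1,suppress=True)
p=env.get_image("scene");C=cloud(p);o=env.observe();R=o["tool_rot"]
q=((C-o["position"])@R)*1e3
k=(abs(q[...,0])<25)&(abs(q[...,1])<70)&(q[...,2]>-70)&(C[...,2]>.082)
v,u=np.nonzero(k);L=q[k]
print(o["position"],o["grip_width"],"n",len(L))
for z0 in range(-70,20,5):
    m=(L[:,2]>=z0)&(L[:,2]<z0+5)
    if m.sum():print(z0,m.sum(),"x",L[m,0].min(),L[m,0].max(),"y",np.sort(L[m,1])[[0,m.sum()//2,-1]])
print("proj tcp",proj(p,o["position"]))
cv2.imwrite("pics/g3.png",cv2.resize(p["img"][200:310,270:380],(550,550),interpolation=cv2.INTER_CUBIC)[...,::-1])
E
python3 g.py
```

```text
[0.5 0.2 0.1] 0.00014846436065339163 n 123
-70 22 x 4.500698340872561 12.52951156662404 y [-17.5   1.6  27.2]
-65 8 x 3.7199328954667408 11.694240345071334 y [-10.9   1.7   3.5]
-60 13 x 2.790598042396688 11.595065865735027 y [-16.2  -3.   11.3]
-55 15 x 2.141331675275874 11.6110688049988 y [-14.7  -3.5  10.4]
-50 15 x -1.4660876718480238 12.109998489190033 y [-16.   -7.1  10.2]
-45 17 x -5.2963356499693335 12.035572453264509 y [-15.6  -7.   12.6]
-40 14 x -1.7786203083155419 10.559917416680506 y [-15.3  -2.6  12. ]
-35 13 x 4.023582089662034 10.940455510344966 y [-13.2  -4.1  12.5]
-30 6 x 8.168040671281853 9.927498622396325 y [-7.6 -0.7  2.6]
proj tcp [323.7 255.7]
```

View pics/g3.png

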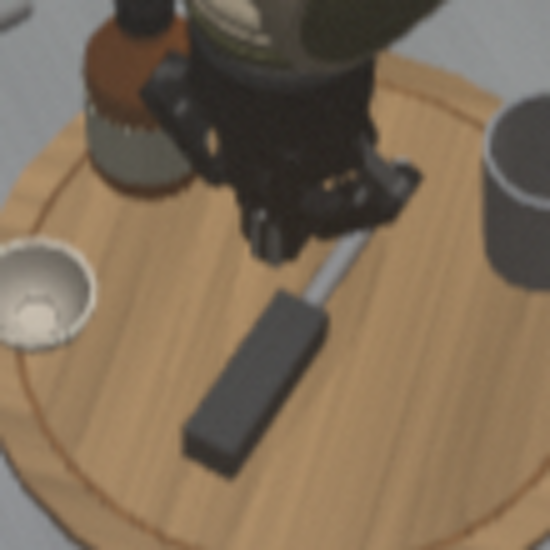

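The view shows the shut fingertips well above the unmoved handle. The true tips sit about 27 mm short of the reported TCP, along tool z only. I'll allow for that, open and go down 109 mm.

Call:
servo_tool --deltas "0.6 0 0 0 0 0 0; 0.6 0 0 0 0 0 0; 0.6 0 0 0 0 0 0; 0.6 0 0 30 0 0 0; 0.6 0 0 30 0 0 0; 0.6 0 0 25 0 0 0; 0.6 0 0 12 0 0 0; 0.6 0 0 0 0 0 0"

```text
time_s: 6.75
position: [0.5292, 0.2039, 0.0328]
tool_rot: [[0.847, 0.532, -0.006], [0.532, -0.847, -0.001], [-0.006, -0.003, -1.0]]
ft_force: [-0.5, 0.3, -0.6]
grip_width: 0.0513
gripper_force: 0.0
```

Call:
servo_tool --deltas "0.6 0 0 6 0 0 0; 0.6 0 0 4 0 0 0; 0.6 0 0 0 0 0 0; 0.45 0 0 0 0 0 0; 0.4 0 0 0 0 0 0; 0.37 0 0 0 0 0 0; 0.35 0 0 0 0 0 0; 0.34 0 0 0 0 0 0"

```text
time_s: 7.42
position: [0.5311, 0.2043, 0.0263]
tool_rot: [[0.847, 0.532, 0.0], [0.532, -0.847, 0.0], [0.0, 0.0, -1.0]]
ft_force: [-0.1, 0.4, -0.4]
grip_width: 0.0293
gripper_force: 0.0
```

Call:
servo_tool --deltas "0.33 0 0 0 0 0 0; 0.32 0 0 0 0 0 0; 0.31 0 0 0 0 0 0; 0.25 0 0 0 0 0 0; 0.1 0 0 0 0 0 0; 0 0 0 0 0 0 0; 0 0 0 0 0 0 0; 0 0 0 0 0 0 0" --newtons 80

```text
time_s: 8.08
position: [0.5312, 0.2042, 0.0265]
tool_rot: [[0.847, 0.532, 0.001], [0.532, -0.847, 0.0], [0.0, 0.0, -1.0]]
ft_force: [-0.6, -0.7, 5.7]
grip_width: 0.0264
gripper_force: 78.9
```

Gripped, at 26.4 mm and 79 N. I lift straight up.

Call:
servo_tool --deltas "0 0 0 -3 0 0 0; 0 0 0 -6 0 0 0; 0 0 0 -15 0 0 0; 0 0 0 -30 0 0 0; 0 0 0 -40 0 0 0; 0 0 0 -40 0 0 0; 0 0 0 -40 0 0 0; 0 0 0 -36 0 0 0"

```text
time_s: 8.75
position: [0.5306, 0.2042, 0.2389]
tool_rot: [[0.847, 0.532, 0.001], [0.532, -0.847, 0.0], [0.001, 0.0, -1.0]]
ft_force: [1.6, 0.5, -1.4]
grip_width: 0.0264
gripper_force: 79.0
```

```bash
cat > plan.py <<'E'
from h import *
from scipy.spatial.transform import Rotation as Ro
np.set_printoptions(precision=3,suppress=True)
yaw=np.radians(-107.7);c,s=np.cos(yaw),np.sin(yaw);a=np.radians(38)
X=np.array([c*np.cos(a),s*np.cos(a),-np.sin(a)]);Y=np.array([-s,c,0]);Z=np.cross(X,Y)
M=np.array([.4815,-.246,.130])+.0008*Y-.0005*X
RT=np.c_[-X,Y,-Z]
TIP=np.array([-.1281,0,-.0335])   # tip in tool frame
def goal(d,y=0.,z=0.):  # tip d behind the mouth
    return M-X*d+Y*y+Z*z-RT@TIP
if __name__=="__main__":
    import sys
    o=env.observe();R=o["tool_rot"]
    for d in(.15,.04,0):print("goal",d,goal(d))
    d=goal(float(sys.argv[1]) if len(sys.argv)>1 else .15)-o["position"]
    print("t",o["time_s"],"pos",o["position"],"shift now-tool mm",R.T@d*1e3,"rotvec",Ro.from_matrix(R.T@RT).as_rotvec(),"in target axes mm",RT.T@d*1e3,"F",o["ft_force"],o["grip_width"],"q",o["q"])
    t=o["position"]+R@TIP;r=t-M
    print("tip in rail frame mm",np.array([r@X,r@Y,r@Z])*1e3)
E
python3 plan.py
```

```text
goal 0.15 [ 0.555 -0.017  0.275]
goal 0.04 [ 0.529 -0.1    0.207]
goal 0 [ 0.519 -0.13   0.183]
t 8.75 pos [0.531 0.204 0.239] shift now-tool mm [-96.988 200.874 -36.294] rotvec [ 0.233  0.635 -0.674] in target axes mm [-138.189   90.933 -153.978] F [ 1.619  0.475 -1.38 ] 0.026371822712260875 q [ 9.124 22.574 67.979  0.006 89.389 66.985]
tip in rail frame mm [-359.677 -173.578 -100.894]
```

Call:
servo_tool --deltas "0 -18 36 -6 0 0 0; 0 -18 36 -6 0 0 0; 0 -18 36 -6 0 0 0; 0 -18 36 -6 0 0 0; 0 -18 36 -6 0 0 0; 0 0 0 0 0 0 -0.117; 0 0 0 0 0 0 -0.117; 0 0 0 0 0 0 -0.117"

```text
time_s: 9.42
position: [0.5503, 0.0031, 0.266]
tool_rot: [[0.609, 0.793, -0.001], [0.793, -0.609, 0.0], [-0.0, -0.001, -1.0]]
ft_force: [0.2, 0.0, -2.3]
grip_width: 0.0268
gripper_force: 79.2
```

Call:
servo_tool --deltas "0 0 0 0 0 0 -0.117; 0 0 0 0 0 0 -0.117; 0 0 0 0 0 0 -0.115; 0 0 0 0 0 0.11 0; 0 0 0 0 0 0.11 0; 0 0 0 0 0 0.11 0; 0 0 0 0 0 0 0; 0 0 0 0 0 0 0"

```text
time_s: 10.08
position: [0.5501, 0.0029, 0.2658]
tool_rot: [[0.291, 0.952, 0.098], [0.901, -0.307, 0.307], [0.322, -0.001, -0.947]]
ft_force: [0.2, -0.2, -2.6]
grip_width: 0.0265
gripper_force: 79.3
```

```bash
python3 plan.py
```

```text
goal 0.15 [ 0.555 -0.017  0.275]
goal 0.04 [ 0.529 -0.1    0.207]
goal 0 [ 0.519 -0.13   0.183]
t 10.0833 pos [0.55  0.003 0.266] shift now-tool mm [-13.775  11.153 -14.602] rotvec [ 0.     0.335 -0.003] in target axes mm [ -8.239  11.108 -18.332] F [ 0.192 -0.173 -2.615] 0.02651416382900338 q [-21.882  18.122  72.855  18.733  90.432  -4.075]
tip in rail frame mm [-176.401  -11.546   21.961]
```

Call:
servo_tool --deltas "0 0 0 0 0 0.112 0; 0 0 0 0 0 0.112 0; 0 0 0 0 0 0.111 -0.003; 0 -4 5.5 -9 0 0 0; 0 -4 5.5 -9 0 0 0; 0 0 0 0 0 0 0; 0 0 0 0 0 0 0"

```text
time_s: 10.67
position: [0.5564, -0.016, 0.2761]
tool_rot: [[0.236, 0.953, 0.188], [0.753, -0.302, 0.585], [0.614, 0.004, -0.789]]
ft_force: [-0.1, 0.1, -2.0]
grip_width: 0.0266
gripper_force: 79.5
```

```bash
python3 plan.py .05
```

```text
goal 0.15 [ 0.555 -0.017  0.275]
goal 0.04 [ 0.529 -0.1    0.207]
goal 0 [ 0.519 -0.13   0.183]
t 10.6667 pos [ 0.556 -0.016  0.276] shift now-tool mm [-102.01    -1.05    -0.109] rotvec [0.002 0.002 0.004] in target axes mm [-102.013   -0.622   -0.276] F [-0.067  0.085 -1.957] 0.02664345487608937 q [-32.38   19.912  75.797  36.611  94.297 -15.359]
tip in rail frame mm [-152.07     1.108   -0.064]
```

Now I advance to about 25 mm from the mouth, then compare shaft and plate in the same pictures.

Call:
servo_tool --deltas "0 -35 -0.3 0 0 0 0.004; 0 -35 -0.4 0 0 0 0; 0 -35 0 0 0 0 0; 0 -22 0 0 0 0 0; 0 0 0 0 0 0 0; 0 0 0 0 0 0 0"

```text
time_s: 11.17
position: [0.5248, -0.1107, 0.1969]
tool_rot: [[0.241, 0.952, 0.187], [0.75, -0.306, 0.587], [0.616, -0.001, -0.788]]
ft_force: [0.6, 0.8, -1.6]
grip_width: 0.0266
gripper_force: 79.4
```

```bash
python3 plan.py 0; cat > i.py <<'E'
from plan import *
out=[]
for n in("scene","top"):
    p=env.get_image(n);C=cloud(p);r=C-M
    t=env.spot_point("steel_tip",p)
    for q in t[:2]:
        print(n,"tip uv",np.array(q["uv"]),q["conf"])
    o=env.observe();tip=o["position"]+o["tool_rot"]@TIP;print("pred tip uv",proj(p,tip),"mouth uv",proj(p,M))
    x,y,z=r@X*1e3,r@Y*1e3,r@Z*1e3
    k=(x>-130)&(x<-8)&(abs(y)<12)&(z>-14)&(z<14)
    for a in range(-125,-8,10):
        m=k&(x>=a)&(x<a+10)
        if m.sum()>2:print("  x",a,m.sum(),"y %.1f..%.1f mid %.1f"%(y[m].min(),y[m].max(),(y[m].min()+y[m].max())/2),"z med %.1f max %.1f"%(np.median(z[m]),z[m].max()))
    u,v=(262,118) if n=="scene" else (450,243)
    out.append(cv2.resize(p["img"][v-25:v+25,u-25:u+25],(400,400),interpolation=cv2.INTER_CUBIC))
cv2.imwrite("pics/ins1.png",np.hstack(out)[...,::-1])
E
python3 i.py
```

```text
goal 0.15 [ 0.555 -0.017  0.275]
goal 0.04 [ 0.529 -0.1    0.207]
goal 0 [ 0.519 -0.13   0.183]
t 11.1667 pos [ 0.525 -0.111  0.197] shift now-tool mm [-24.528   0.685  -1.211] rotvec [-0.    -0.001 -0.002] in target axes mm [-24.53    0.632  -1.192] F [ 0.625  0.806 -1.588] 0.026641356558463614 q [-42.677  25.018  81.546  33.971  91.433 -29.518]
tip in rail frame mm [-24.505  -0.907  -1.291]
scene tip uv [260.8 121.4] 0.52
pred tip uv [261.284 120.201] mouth uv [260.556 118.573]
  x -45 3 y -4.8..3.0 mid -0.9 z med 3.6 max 4.1
top tip uv [449.3 256.6] 0.56
top tip uv [376.2 200.6] 0.3
pred tip uv [442.266 243.461] mouth uv [448.918 246.81 ]
```

View pics/ins1.png

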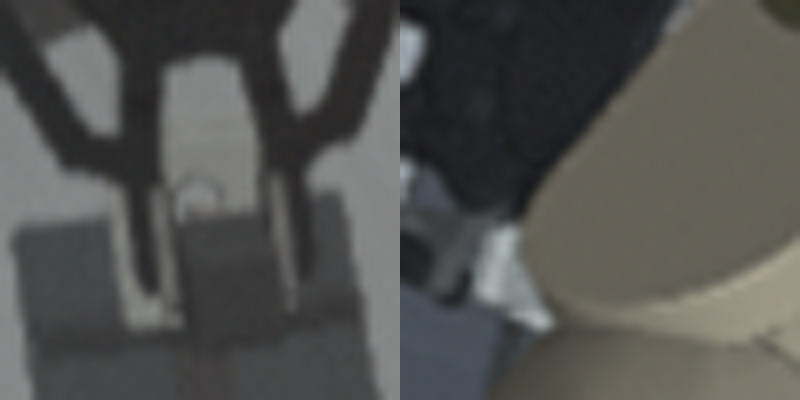

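```bash
cat > j.py <<'E'
from plan import *
p=env.get_image("scene");o=env.observe();R=o["tool_rot"];T=o["position"]
cr=lambda q:(proj(p,T+R@np.array(q))-[237,93])*8
s=-.0281
for x in(s,s+.09):
    print("x",x,[cr([x,y,-.0335+z]).round() for y,z in((-.014,-.014),(.014,-.014),(.014,.014),(-.014,.014),(0,0))])
print("hole",(proj(p,M)-[237,93])*8)
C=cloud(p);q=(C-T)@R*1e3
k=(abs(q[...,1])<25)&(q[...,0]>20)&(q[...,0]<90)&(q[...,2]>-60)&(q[...,2]<-10)
v,u=np.nonzero(k);print(len(u),q[k].min(0),q[k].max(0))
# butt face and top face of the handle
for a in range(-30,100,10):
    m=(abs(q[...,1])<14)&(q[...,0]>=a)&(q[...,0]<a+10)&(q[...,2]>-60)&(q[...,2]<0)
    if m.sum():print(a,m.sum(),"y",q[m][:,1].min(),q[m][:,1].max(),"z",np.percentile(q[m][:,2],[5,50,95]))
E
python3 j.py
```

```text
x -0.0281 [array([251., 208.]), array([159., 219.]), array([171., 311.]), array([262., 300.]), array([211., 260.])]
x 0.0619 [array([270., 248.]), array([172., 259.]), array([184., 357.]), array([282., 346.]), array([227., 303.])]
hole [188.45  204.583]
176 [ 21.846 -15.645 -48.171] [ 65.527  12.229 -19.113]
-30 4 y -10.154642314371083 1.6376507202947297 z [-47.258 -46.905 -46.309]
-20 6 y -12.242708243700031 9.549721376485405 z [-47.798 -47.127 -46.401]
-10 7 y -11.40151171431898 10.059581474548532 z [-47.591 -46.888 -46.087]
0 12 y -13.421458736678785 13.42355501308798 z [-50.292 -46.992 -28.416]
10 14 y -7.891381356503165 13.777959270628982 z [-56.517 -46.659 -29.177]
20 8 y -12.040846760292002 11.484453248367476 z [-47.745 -46.935 -45.818]
30 7 y -13.665734021719498 12.228605929397045 z [-47.174 -46.645 -30.828]
40 7 y -11.264816895121935 12.147338765483529 z [-47.607 -47.278 -35.283]
50 106 y -13.966196410878519 12.152454647058875 z [-46.765 -34.446 -20.447]
60 39 y -13.65136044139009 10.866122371112718 z [-46.105 -34.611 -22.898]
```

Shaft and hole agree to within about 1 mm in the same picture: the hole at crop (198,190) and the handle edges are displaced alike from prediction. I correct the 1 mm offsets and feel forward.

Call:
servo_tool --deltas "0 -12 0.7 -1.2 0 0 0; 0 -5 0 0 0 0 0; 0 -4 0 0 0 0 0; 0 -2 0 0 0 0 0; 0 -2 0 0 0 0 0; 0 0 0 0 0 0 0"

```text
time_s: 11.92
position: [0.5189, -0.1309, 0.1821]
tool_rot: [[0.242, 0.952, 0.188], [0.749, -0.306, 0.588], [0.617, -0.001, -0.787]]
ft_force: [-0.4, -0.3, -2.0]
grip_width: 0.0267
gripper_force: 79.4
```

```bash
python3 plan.py 0|tail -2
```

```text
t 11.9167 pos [ 0.519 -0.131  0.182] shift now-tool mm [1.129 0.168 0.058] rotvec [ 0.    -0.002 -0.003] in target axes mm [1.128 0.171 0.056] F [-0.417 -0.275 -2.03 ] 0.02671947663256343 q [-44.701  26.408  81.923  33.381  91.046 -32.084]
tip in rail frame mm [ 1.194 -0.505 -0.199]
```

Call:
servo_tool --deltas "0 -1.5 0.3 0 0 0 0; 0 -1.5 0 0 0 0 0; 0 -1.5 0 0 0 0 0; 0 -1 0 0 0 0 0; 0 0 0 0 0 0 0"

```text
time_s: 12.33
position: [0.5179, -0.1349, 0.1789]
tool_rot: [[0.241, 0.952, 0.188], [0.749, -0.306, 0.588], [0.617, -0.001, -0.787]]
ft_force: [0.8, 0.7, -3.0]
grip_width: 0.0265
gripper_force: 79.4
```

```bash
python3 plan.py 0|tail -2
```

```text
t 12.3333 pos [ 0.518 -0.135  0.179] shift now-tool mm [ 6.378 -0.166  0.073] rotvec [ 0.    -0.002 -0.002] in target axes mm [ 6.379 -0.153  0.062] F [ 0.825  0.748 -2.958] 0.02645338548314958 q [-45.073  26.725  81.961  33.247  90.93  -32.6  ]
tip in rail frame mm [ 6.437 -0.127 -0.163]
```

Call:
servo_tool --deltas "0 -2 0 0 0 0 0; 0 -2 0 0 0 0 0; 0 -2 0 0 0 0 0; 0 -2 0 0 0 0 0; 0 0 0 0 0 0 0"

```text
time_s: 12.75
position: [0.5159, -0.141, 0.1738]
tool_rot: [[0.241, 0.952, 0.188], [0.749, -0.306, 0.588], [0.617, -0.001, -0.787]]
ft_force: [-0.3, -0.5, -1.9]
grip_width: 0.0267
gripper_force: 79.4
```

```bash
python3 plan.py 0|tail -2
```

```text
t 12.75 pos [ 0.516 -0.141  0.174] shift now-tool mm [14.613 -0.123  0.013] rotvec [ 0.    -0.002 -0.002] in target axes mm [14.613 -0.088 -0.015] F [-0.287 -0.49  -1.906] 0.02671167554794297 q [-45.68   27.2    82.088  33.039  90.753 -33.393]
tip in rail frame mm [14.676 -0.225 -0.258]
```

The tip is 14.7 mm past the entry face with no contact force, so it is in the eye. I carry on.

Call:
servo_tool --deltas "0 -5 0.1 0 0 0 0; 0 -6 0 0 0 0 0; 0 -6 0 0 0 0 0; 0 -6 0 0 0 0 0; 0 -6 0 0 0 0 0; 0 -6 0 0 0 0 0; 0 -4 0 0 0 0 0; 0 0 0 0 0 0 0"

```text
time_s: 13.42
position: [0.5065, -0.1707, 0.1494]
tool_rot: [[0.242, 0.952, 0.188], [0.749, -0.306, 0.588], [0.617, -0.002, -0.787]]
ft_force: [0.4, 0.9, -2.3]
grip_width: 0.0265
gripper_force: 79.4
```

```bash
python3 plan.py 0|tail -2
```

```text
t 13.4167 pos [ 0.507 -0.171  0.149] shift now-tool mm [54.143 -0.281  0.016] rotvec [ 0.    -0.002 -0.003] in target axes mm [54.143 -0.119 -0.098] F [ 0.426  0.868 -2.347] 0.026450964615406563 q [-48.519  29.605  82.374  32.026  89.918 -37.044]
tip in rail frame mm [54.212 -0.274 -0.366]
```

Call:
servo_tool --deltas "0 -5 0.2 -0.2 0 0 0; 0 -5 0 0 0 0 0; 0 -5 0 0 0 0 0; 0 -5 0 0 0 0 0; 0 -5 0 0 0 0 0; 0 -5 0 0 0 0 0; 0 -4 0 0 0 0 0; 0 0 0 0 0 0 0"

```text
time_s: 14.08
position: [0.4985, -0.1962, 0.1286]
tool_rot: [[0.242, 0.952, 0.188], [0.749, -0.306, 0.588], [0.617, -0.001, -0.787]]
ft_force: [0.5, 0.7, -3.7]
grip_width: 0.0263
gripper_force: 79.4
```

```bash
python3 plan.py 0|tail -2
```

```text
t 14.0833 pos [ 0.498 -0.196  0.129] shift now-tool mm [88.013 -0.481  0.233] rotvec [ 0.    -0.002 -0.003] in target axes mm [88.014 -0.24   0.057] F [ 0.476  0.689 -3.712] 0.026287181030881852 q [-50.849  31.815  82.218  31.132  89.287 -39.961]
tip in rail frame mm [88.081 -0.122 -0.201]
```

Call:
servo_tool --deltas "0 -2 0 0 0 0 0; 0 -2 0 0 0 0 0; 0 -2 0 0 0 0 0; 0 -2 0 0 0 0 0; 0 0 0 0 0 0 0"

```text
time_s: 14.5
position: [0.4967, -0.2019, 0.1241]
tool_rot: [[0.241, 0.952, 0.188], [0.749, -0.306, 0.588], [0.617, -0.001, -0.787]]
ft_force: [0.2, 0.9, -2.5]
grip_width: 0.0264
gripper_force: 79.4
```

Call:
servo_tool --deltas "0 -1 0 0 0 0 0; 0 -1 0 0 0 0 0; 0 0 0 0 0 0 0"

```text
time_s: 14.75
position: [0.4962, -0.2032, 0.123]
tool_rot: [[0.241, 0.952, 0.188], [0.749, -0.306, 0.588], [0.617, -0.001, -0.787]]
ft_force: [-0.3, -0.0, -2.1]
grip_width: 0.0267
gripper_force: 79.4
```

Call:
servo_tool --deltas "0 -1 0 0 0 0 0; 0 -1 0 0 0 0 0; 0 0 0 0 0 0 0"

```text
time_s: 15.0
position: [0.496, -0.204, 0.1224]
tool_rot: [[0.24, 0.952, 0.189], [0.748, -0.305, 0.589], [0.619, -0.0, -0.786]]
ft_force: [1.6, 4.4, 3.5]
grip_width: 0.0268
gripper_force: 79.5
```

Call:
servo_tool --deltas "0 -0.7 0 0 0 0 0; 0 -0.7 0 0 0 0 0; 0 0 0 0 0 0 0"

```text
time_s: 15.25
position: [0.496, -0.2039, 0.1225]
tool_rot: [[0.239, 0.953, 0.189], [0.747, -0.304, 0.591], [0.62, 0.0, -0.784]]
ft_force: [2.1, 10.2, 8.8]
grip_width: 0.0266
gripper_force: 79.7
```

```bash
python3 plan.py 0|tail -2
```

```text
t 15.25 pos [ 0.496 -0.204  0.122] shift now-tool mm [98.172 -0.252  0.744] rotvec [ 0.    -0.006 -0.   ] in target axes mm [98.175 -0.244  0.16 ] F [ 2.148 10.187  8.83 ] 0.026640076612052022 q [-51.607  32.575  82.092  31.003  89.248 -41.034]
tip in rail frame mm [98.372  0.221 -0.603]
```

The shoulder met the plate with about 13 N at 98.4 mm by my estimate. I ease the preload and let go.

Call:
servo_tool --deltas "0 0.8 0 0 0 0 0; 0 0 0 0 0 0 0; 0.3 0 0 0 0 0 0; 0.4 0 0 0 0 0 0; 0.6 0 0 0 0 0 0; 0.6 0 0 0 0 0 0; 0.6 0 0 0 0 0 0; 0.6 0 0 0 0 0 0" --newtons 40

```text
time_s: 15.92
position: [0.4956, -0.2054, 0.1214]
tool_rot: [[0.241, 0.952, 0.188], [0.749, -0.306, 0.587], [0.617, -0.001, -0.787]]
ft_force: [0.9, -0.1, -0.2]
grip_width: 0.0512
gripper_force: 0.0
```

Call:
servo_tool --deltas "0.6 0 0 -10 0 0 0; 0.6 0 0 -20 0 0 0; 0.6 0 0 -30 0 0 0; 0.6 0 0 -40 0 0 0; 0.6 0 0 -40 0 0 0; 0.6 0 0 -10 0 0 0; 0.6 0 0 0 0 0 0; 0.6 0 0 0 0 0 0"

```text
time_s: 16.58
position: [0.4672, -0.2932, 0.2391]
tool_rot: [[0.242, 0.952, 0.188], [0.749, -0.306, 0.588], [0.617, -0.001, -0.787]]
ft_force: [1.0, 0.2, -0.1]
grip_width: 0.0514
gripper_force: 0.0
```

```bash
cat > k.py <<'E'
from plan import *
for n in("scene","top"):
    p=env.get_image(n);C=cloud(p);r=C-M;x,y,z=r@X*1e3,r@Y*1e3,r@Z*1e3
    for a in range(-100,5,7):
        m=(x>=a)&(x<a+7)&(abs(y)<20)&(abs(z)<20)
        if m.sum():print(n,a,m.sum(),"y %.1f %.1f z %.1f"%(y[m].min(),y[m].max(),np.percentile(z[m],90)))
    if n=="scene":S=p
    else:T=p
a=cv2.resize(S["img"][85:155,220:290],(400,400));b=cv2.resize(S["img"][190:330,250:390],(400,400))
cv2.imwrite("pics/end.png",np.hstack([a,b])[...,::-1]);print(env.observe()["position"],env.observe()["time_s"])
E
python3 k.py
```

```text
scene -100 20 y -11.1 12.4 z 0.5
scene -93 73 y -15.4 11.9 z 1.5
scene -86 23 y -15.1 10.0 z 4.1
scene -79 7 y -8.3 12.4 z 4.8
scene -72 10 y -13.4 12.0 z 5.9
scene -65 8 y -13.9 8.7 z 7.5
scene -58 7 y -9.7 12.3 z 7.3
scene -51 8 y -14.9 10.6 z 8.3
scene -44 7 y -12.9 7.6 z 9.3
scene -37 4 y -11.0 12.2 z 9.6
scene -30 11 y -13.8 12.3 z 10.1
scene -23 4 y -9.3 8.8 z 11.3
scene -16 7 y -14.6 12.0 z 10.8
scene -9 21 y -18.6 16.9 z 18.5
scene -2 68 y -20.0 19.7 z 18.4
top -100 33 y -13.3 12.1 z 4.2
top -93 65 y -14.6 14.4 z 3.6
top -86 27 y -14.3 12.9 z 4.8
top -79 28 y -14.2 14.2 z 5.1
top -72 33 y -14.5 14.6 z 6.3
top -65 32 y -13.7 13.6 z 8.0
top -58 28 y -13.9 13.0 z 8.1
top -51 31 y -14.1 13.1 z 9.1
top -44 30 y -14.1 13.2 z 8.8
top -37 31 y -14.1 13.1 z 11.8
top -30 30 y -14.2 13.0 z 11.4
top -23 22 y -13.3 15.0 z 11.0
top -16 28 y -13.7 14.7 z 12.3
top -9 28 y -13.7 19.9 z 18.1
top -2 50 y -18.8 19.7 z 19.3
[ 0.467 -0.292  0.238] 16.6833
```

View pics/end.png

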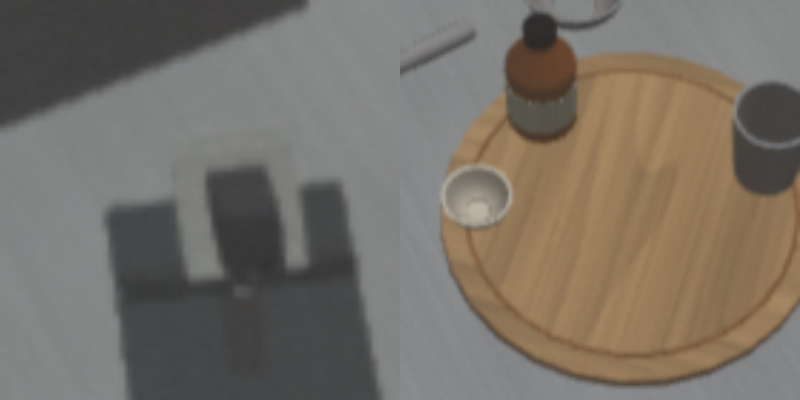

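The end view shows the steel hanging in the eye with the handle up against the plate, and the cup, sauce and dish still standing on the disc. The handle droops a few degrees from play in the hole, so I check the gap at the shoulder.

```bash
cat > l.py <<'E'
from plan import *
for n in("scene","top"):
  for _ in range(2):
    p=env.get_image(n);C=cloud(p);r=C-M;x,y,z=r@X*1e3,r@Y*1e3,r@Z*1e3
    f=(abs(y)>17)&(abs(y)<26)&(z>-28)&(z<14)&(abs(x)<6);px=np.median(x[f])
    h=(abs(y)<12)&(x<-15)&(x>-85)&(z>-2)&(z<16);k,b=np.polyfit(x[h],z[h],1);th=np.arctan(k)
    # steel frame: axis e, up n
    e=np.array([np.cos(th),np.sin(th)]);nn=np.array([-e[1],e[0]])
    t=x*e[0]+z*e[1];s=x*nn[0]+z*nn[1];top=b*np.cos(th)
    bf=(abs(y)<11)&(s<top-3)&(s>top-24)&(t<-75)&(t>-110)
    print(n,"plate x %.1f"%px,f.sum(),"droop deg %.1f"%np.degrees(th),"butt t",np.percentile(t[bf],[10,50,90]).round(1),bf.sum())
    bt=np.median(t[bf])
    for off,l in((0,"top"),(-14,"axis"),(-28,"bottom")):
        q=(bt+90)*e+(top+off)*nn;print("   shoulder",l,"x %.1f z %.1f gap %.1f"%(q[0],q[1],px-q[0]))
E
python3 l.py
```

```text
scene plate x 1.6 91 droop deg 5.9 butt t [-94.  -90.3 -86.9] 74
   shoulder top x -1.5 z 11.9 gap 3.2
   shoulder axis x -0.1 z -2.0 gap 1.7
   shoulder bottom x 1.3 z -15.9 gap 0.3
scene plate x 1.2 92 droop deg 5.6 butt t [-94.5 -90.5 -85.5] 76
   shoulder top x -1.7 z 11.7 gap 2.9
   shoulder axis x -0.3 z -2.3 gap 1.5
   shoulder bottom x 1.0 z -16.2 gap 0.2
top plate x -1.5 28 droop deg 5.1 butt t [-94.5 -92.6 -89.2] 55
   shoulder top x -3.6 z 11.0 gap 2.1
   shoulder axis x -2.3 z -2.9 gap 0.8
   shoulder bottom x -1.1 z -16.9 gap -0.4
top plate x -1.5 33 droop deg 5.7 butt t [-94.8 -92.7 -90. ] 55
   shoulder top x -3.8 z 11.3 gap 2.4
   shoulder axis x -2.5 z -2.6 gap 1.0
   shoulder bottom x -1.1 z -16.5 gap -0.4
```

```bash
python3 -c "
from rig import env
print(env.close_job())"
```

```text
the job is handed in; nothing more can be done
None
```

The honing steel is in its stand, pushed in until the shoulder met the eye plate, with the handle drooping about 6° from play in the hole; the cup, sauce and dish still stand on the turntable, nothing on the counter was touched, and the job is handed in at about 17 s.

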